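Hold the glass check cell in the light path of the optical gauge

TASK

Take the tall glass check cell out of the rack, gripping it by its two frosted end faces only, and hold it upright in the air between the two lenses of the optical gauge, level with the lenses, midway between them and with its clear faces squarely towards them. Then feel for the gauge's spring stop: slide the cell along the slot until its frosted face presses lightly on the plunger, and finish there, still holding it against the plunger. Keep the fingers and the gauge off the clear faces, never ram the plunger, and leave the other things where they are.

Things in the scene. Friction and masses are not known exactly. Their poses are not given: they have to be found in the camera images.
- cell: Hollow glass check cell standing in a rack pocket: 40 mm (its x) by 26 mm (y) by 70 mm tall, 100 to 170 g. The 26 mm wide end faces that look along its x are frosted white: grip these (40 mm apart). The 40 mm wide faces that look along its y are clear windows: do not touch. Origin: centre of its underside; z up. A half turn about z makes no difference.
- windows: The two clear windows of the cell (glass plates in the faces that look along the cell's y, 32 mm wide, 70 mm tall); moves with the cell, same origin and axes as cell.
- cell_center (a point): Middle of the cell, 35 mm above its underside.
- rack: Fixed grey plastic rack, 80 mm (x) by 130 mm (y) by 25 mm high, with two pockets 70 mm apart along its y, 18 mm deep, floors 7 mm above the table, about 1.5 mm play all round the cell. Origin: centre of its underside.
- gauge: Fixed optical gauge: aluminium plate 200 mm (x) by 230 mm (y), 12 mm thick, with two white housings, 90 mm wide in x, tops 100 mm above the table, facing each other across a gap of 88 mm, lens to lens, along its y. The light runs along its y; the open slot where the cell slides runs along its x. Origin: centre of the underside; z up.
- beam (a point): Middle of the gap: midway between the lenses, at the height of the lens centres, 65 mm above the table; axes as the gauge's. The light is a wide sheet: the cell's place along the gauge's x is set by the stop alone. The cell is level with the lenses when its middle is at this height.
- stop: Dark steel stop block that carries the plunger, fixed on the gauge's centre line at the +x end of the slot; its place along the slot varies. Axes as the gauge's. Origin: on top of the gauge plate below the resting plunger's nose; the block spans 22 to 62 mm in +x from it, 36 mm wide, top 54 mm above the table (keep fingertips above that).
- plunger: Steel spring plunger sticking out of the stop block towards the gauge's -x: flat round nose 14 mm in diameter, axis 42 mm above the table. Origin: centre of the nose's front face; x points into the block. It yields towards +x by up to 12 mm: about 1 N to start moving, 0.35 N more per mm, about 5 N at its hard end.
- blank: Solid aluminium block in the rack's other pocket, 40 mm by 26 mm, only 42 mm tall; stays there. Origin: centre of its underside.
- bearing: Loose steel ball bearing, 52 mm outside diameter, 15 mm high, lying on the table; not to be moved. Origin: centre of its underside.
- test_block: Loose steel hardness test disc, 60 mm diameter, 15 mm high, on the table; not to be moved. Origin: centre of its underside.
- cleaner: White plastic bottle, 56 mm diameter, 130 mm tall, standing on the table; not to be moved. Origin: centre of its underside.

How it is judged:
On the way, in this order (a step that is already met when the one before it is completed fails the run):
1. the cell is in the fingers, lifted clear of the rack (height (world z) of cell above 0.035 m and contact force between the fingers and cell above 2 N and contact force between cell and rack below 0.1 N), for 0.2 s.
2. the cell is held in the light path, not yet on the plunger (contact force between the fingers and cell above 2 N and z of cell_center in the frame of beam between -0.01 and 0.01 m and y of cell_center in the frame of beam between -0.01 and 0.01 m and x of cell in the frame of stop above -0.09 m and contact force between cell and plunger below 0.1 N), for 0.1 s.
At the end, for the whole second after the job is handed in: The cell is still in the fingers, off the gauge but for the plunger, at rest: its middle within 10 mm of the height of the lens centres and of the midline between the lenses, upright within 0.1 rad, clear faces square to the light within 0.12 rad, pressing on the plunger with 0.6 to 10 N (contact force between the fingers and cell above 2 N and z of cell_center in the frame of beam between -0.01 and 0.01 m and y of cell_center in the frame of beam between -0.01 and 0.01 m and angle between cell's own z axis and vertical below 0.1 rad and angle between the y axis of cell and the y axis of gauge, either way round below 0.12 rad and contact force between cell and plunger between 0.6 and 10 N and contact force between cell and gauge below 0.1 N and linear speed of cell below 0.02 m/s and contact force between the fingers and windows below 0.1 N); the arm keeps its last pose, push and grip.
It fails at once if the fingers touch the clear windows (contact force between the fingers and windows above 0.3 N).
It fails at once if the clear windows knock against the gauge (contact force between windows and gauge above 1 N).
It fails at once if the plunger is rammed (over 20 N) (contact force between any of cell, the arm and plunger above 20 N).
It fails at once if another thing is moved (distance of any of blank, bearing, test_block, cleaner from where it was at the start of the episode above 0.012 m).
It also fails if it takes over 42 s, if anything falls off the work surface, if the arm or the gripper's body presses on something with over 40 N, if the wrist force passes 120 N, or if a joint passes its speed limit or range.

ROBOT

A 7-joint arm with a two-finger parallel gripper is mounted at the origin on the work surface. World frame = base frame: x ahead of the robot, y to its left, z up, the work surface at z = 0. Lengths are in m, angles in rad, forces in N, time in s.
With the tool pointing down it reaches from about 0.4 to 0.85 m from the base axis. Payload 4.5 kg.
Tool frame: the origin (TCP) lies between the finger pads; the fingertips stand 11 mm ahead of it and the grasp point (between the pads) lies 8 mm behind it (bot.tcp_to_tips is the z of the fingertips in the tool frame, in m); z points along the fingers, y is the line along which they close (so a half turn about z gives the same grasp; the last joint's range is limited). The gripper opens to 88 mm and grips with 3 to 60 N. Pads are 18 mm wide; open, the fingers measure 123 mm over their backs; the gripper's body (75 mm by 187 mm) begins 45 mm behind the grasp point.
Start: joints at [1.134, 0.689, -0.195, 1.565, 0.157, 0.902, -0.215], TCP at [0.284, -0.557, 0.25] pointing down, gripper open.
Joint ranges: [-3.01, 3.01], [-0.46, 2.08], [-1.47, 1.51], [0.13, 2.56], [-1, 4.14], [0.04, 2.09], [-2.66, 2.66]. Speed limits (rad/s): [2.57, 2.57, 3.14, 3.14, 3.14, 3.14, 3.14].

INTERFACE

Orientations are given as a unit quaternion [x, y, z, w].
In Python, from rig import status, eyes, order, nets, bot gives the robot as it stands.
- The arm moves only by the tool send_rows, never from a script. Its argument "moves" is a list of rows, each a list of 7 numbers: the finger opening in m, from 0 to 0.0881, then the shift along the world's x, y, z in a scale on which 1.0 is 100 cm, then the turn, a rotation vector about the world's x, y, z in fractions of the full range, 1 being 2 pi rad. A call has 1 to 8 rows; each row is the pose to reach, as a shift and turn from the pose commanded when the call began; what a row does not reach only later rows make up. A row lasts 1/12 s, in which the tool goes at most 41.7 mm and 7.16 degrees, less where a joint would pass 70% of its speed; a pose out of reach is approached as far as the arm can. No shift or turn number may pass 1 either way. A call with a gripper value outside its range is refused whole. The fingers move at their own pace and stop on an object; "newtons" is the grip in N (left out, the last holds). Time passes only in rows, so rows that repeat a pose let the fingers close. It gives the time, the measured TCP pose, the force, the opening and the grip force at its end, in the units of the state.
- status.read_state(): the state, without advancing time (a new reading comes with each control period).
- eyes.read_camera(name): name is "scene" or "top"; returns (picture, depth): 400x640x3 uint8, red, green, blue; 400x640 float32, m along the optical axis (not along the pixel's ray), 0 where there is no reading.
- eyes.camera_model(name): a dict with "fx", "fy", "cx", "cy" (pixels), "R" (3x3) and "t" (3): a world point X has camera coordinates R X + t. Camera axes: x right, y down, z forward; pixel columns grow to the right and rows downward; lengths in m; the calibration is good to about 2 mm. A picture is of the moment at which its call begins. camera_model takes no time and is no camera call.
- order.job_done(): hands the job in; it is judged then, once.
Trained networks look in the newest picture that a camera, given by its name, has taken for a name from the list of things; names that differ only in an ending like _2 or _b are one class to them, and where a whole thing is asked for, a point or a joint stands for the part that bears it (a point fixed in the world has none). Each returns a list of dicts, best first, with "p" (0 to 1); they miss things now and then, are a little off and sometimes report something else, mostly with a low value. They report only what shows in the picture. A call takes as long as a camera call.
- nets.cut_out(name, camera): "mask" (400x640 bool, what is visible of it) and "box" ([centre column, centre row, width, height] in pixels, round what is visible of it).
- nets.landmark_of(name, camera): "xy" ([column, row] in pixels: a listed point, or the origin of a listed thing).
The state is a dict: "time_s": time; "qpos": joint angles; "qvel": joint speeds; "effort": joint torques, N m; "eef_pos": TCP position; "tool_rot": TCP orientation; "contact_force": force on the tool from outside, world axes, zero at the start; "ft_torque": the same for the moment, N m; "width": finger opening in m; "grip_force": force on a finger pad.
Only numpy, scipy, OpenCV 4.12 (cv2) and the standard library are available. Lean on these libraries where they do the work, as an engineer would, in place of code of your own. Each camera call takes 0.05 s, during which the arm holds its last target. There are 200 camera calls.

## Working session

There is one attempt and no reset: what is moved stays moved. The work goes in short steps, Python scripts to look and compute and a tool call to move; the robot and the scene stay as the last step left them, time stands still between calls to the robot, and variables do not carry over. Pictures are saved under pics/ and viewed, at most 10 in all, crops included, and the job is handed in when it is done.

Besides the shell and the picture viewer there is one more tool, called after "Emit:" as name([rows], argument=value, ...), one row to a line, values as JSON. send_rows: Moves the arm, as the interface text tells. Its arguments: {"type":"object","properties":{"moves":{"type":"array","items":{"type":"array","items":{"type":"number"}}},"newtons":{"type":"number"}},"required":["moves"]}

```bash
mkdir -p pics; ls
cat > h.py <<'E'
import numpy as np, cv2
from rig import status, eyes, order, nets, bot
def cloud(cam, depth):
    m=eyes.camera_model(cam); R=np.array(m["R"]); t=np.array(m["t"])
    v,u=np.mgrid[0:400,0:640]
    P=np.stack([(u-m["cx"])/m["fx"]*depth,(v-m["cy"])/m["fy"]*depth,depth],-1)
    return (P-t)@R   # world points, HxWx3
def ray(cam,xy,z):
    m=eyes.camera_model(cam); R=np.array(m["R"]); t=np.array(m["t"])
    d=R.T@np.array([(xy[0]-m["cx"])/m["fx"],(xy[1]-m["cy"])/m["fy"],1]); c=-R.T@t
    return c+d*(z-c[2])/d[2]
E
python3 - <<'E'
from h import *
for c in ("scene","top"):
    p,d=eyes.read_camera(c); cv2.imwrite(f"pics/{c}0.png",p[:,:,::-1]); np.save(f"{c}0.npy",d); np.save(f"{c}p.npy",p)
    m=eyes.camera_model(c); print(c,-np.array(m["R"]).T@m["t"],m["fx"],np.round(m["R"],3).tolist())
    for n in ("cell","rack","gauge","stop","plunger","blank"):
        r=nets.cut_out(n,c); l=nets.landmark_of(n,c)
        print(n,[(round(x["p"],2),np.round(x["box"]).tolist()) for x in r[:2]],[(round(x["p"],2),np.round(x["xy"],1).tolist()) for x in l[:2]])
s=status.read_state(); print(s["time_s"],s["eef_pos"],s["tool_rot"],s["width"],bot.tcp_to_tips)
E
```

```text
pics
scene [ 1.1448481  -0.3070732   0.83033524] 390.64074269537275 [[0.457, 0.889, 0.014], [0.68, -0.339, -0.651], [-0.574, 0.306, -0.759]]
cell [(0.86, [250.0, 208.0, 15.0, 22.0])] [(0.84, [251.6, 217.3])]
rack [(0.87, [238.0, 219.0, 48.0, 31.0])] [(0.74, [239.2, 223.7]), (0.16, [358.5, 181.6])]
gauge [(0.56, [362.0, 179.0, 100.0, 79.0])] [(0.55, [360.9, 181.6])]
stop [(0.73, [370.0, 188.0, 14.0, 26.0]), (0.19, [345.0, 254.0, 21.0, 18.0])] [(0.78, [362.5, 185.0])]
plunger [] [(0.5, [361.0, 178.2])]
blank [(0.7, [224.0, 212.0, 17.0, 21.0])] [(0.65, [226.9, 220.0])]
top [ 0.45320845 -0.00710692  1.4734765 ] 520.1226694503634 [[-0.011, -1.0, -0.001], [-0.995, 0.011, -0.095], [0.095, -0.0, -0.995]]
cell [(0.72, [380.0, 217.0, 17.0, 17.0]), (0.67, [265.0, 197.0, 20.0, 28.0])] [(0.55, [374.6, 218.0]), (0.55, [260.3, 209.2])]
rack [(0.76, [388.0, 224.0, 57.0, 51.0]), (0.57, [400.0, 232.0, 19.0, 16.0])] [(0.77, [387.1, 224.4])]
gauge [(0.9, [262.0, 221.0, 87.0, 77.0]), (0.67, [476.0, 224.0, 20.0, 19.0])] [(0.77, [261.9, 220.6])]
stop [(0.67, [320.0, 152.0, 21.0, 15.0]), (0.29, [388.0, 226.0, 56.0, 50.0])] [(0.68, [260.5, 212.1])]
plunger [] [(0.37, [262.5, 210.5])]
blank [(0.59, [401.0, 234.0, 15.0, 17.0]), (0.19, [378.0, 218.0, 12.0, 9.0])] [(0.44, [376.9, 218.9]), (0.44, [262.2, 219.7])]
1.3 [ 0.2835252  -0.55702041  0.24975989] [9.72421439e-01 2.33230662e-01 2.36468808e-05 5.26605176e-05] 0.08801576525247973 0.011
```

Run:
```python
import cv2,numpy as np
t=cv2.imread("pics/top0.png"); s=cv2.imread("pics/scene0.png")
a=cv2.resize(t[140:290,200:500],(800,400),interpolation=cv2.INTER_CUBIC)
cv2.imwrite("pics/topc.png",a)
b=cv2.resize(s[120:270,190:430],(800,500),interpolation=cv2.INTER_CUBIC)
cv2.imwrite("pics/scenec.png",b)
```

```text
(no output)
```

View pics/topc.png

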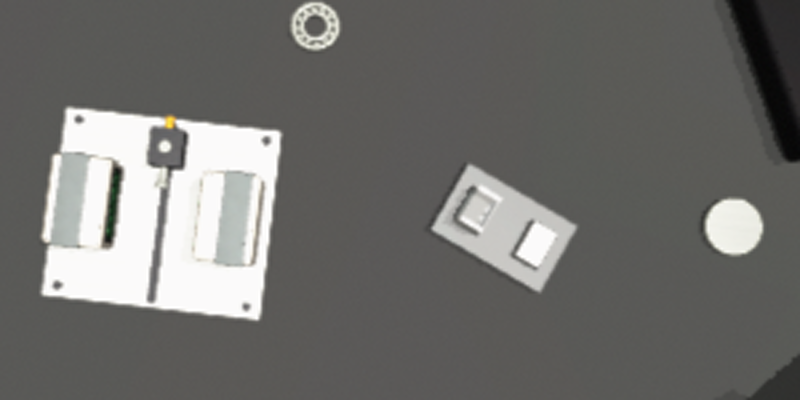

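View pics/scenec.png

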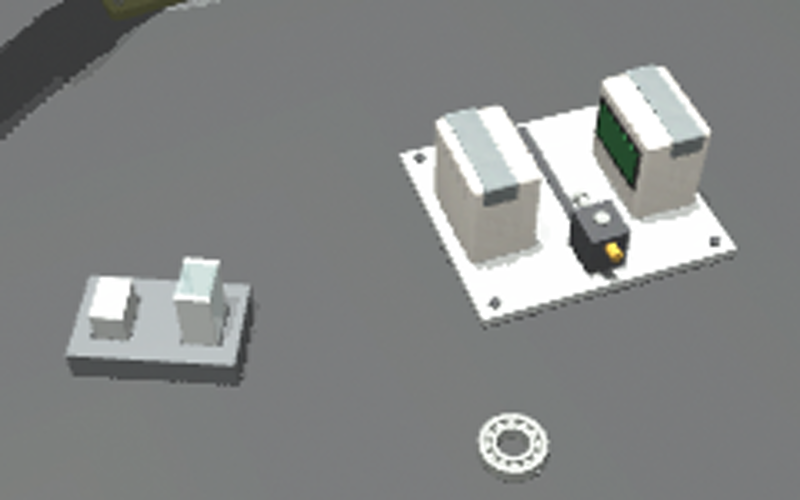

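View pics/scene0.png

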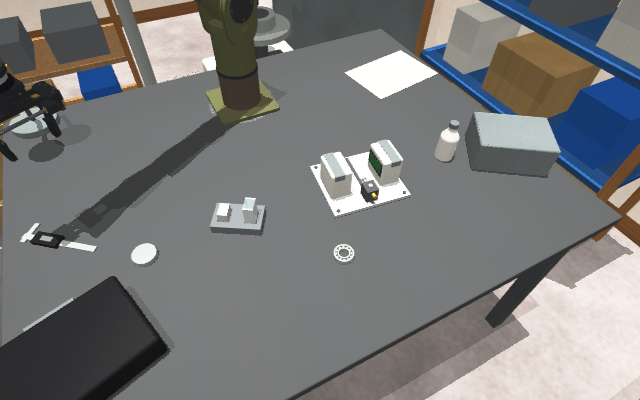

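The crops show the gauge on the left with the stop block at its far (+x world) end, crop (166,148), and the rack at crop (505,228). The cell is in the pocket nearer the gauge, crop (478,208), and the blank is in the other at (537,243). Next I'll measure from depth.

```bash
cat > m.py <<'E'
from h import *
def rect(P,name):
    r=cv2.minAreaRect((P[:,:2]*1000).astype(np.float32)); b=cv2.boxPoints(r)
    e=b[1]-b[0]; f=b[2]-b[1]
    print(name,len(P),"c",np.round(r[0],1),"edges",[(round(float(np.linalg.norm(v)),1),round(float(np.degrees(np.arctan2(v[1],v[0])))%180,2)) for v in (e,f)],"zmed",round(np.median(P[:,2])*1000,1))
for c in ("top","scene"):
    W=cloud(c,np.load(f"{c}0.npy")); X,Y,Z=W[...,0],W[...,1],W[...,2]
    print(c)
    def mk(n,i=0):
        r=nets.cut_out(n,c); return r[i]["mask"] if r else np.zeros((400,640),bool)
    rk=cv2.dilate(mk("rack").astype(np.uint8),np.ones((7,7)))>0
    rect(W[rk&(Z>.018)&(Z<.032)],"racktop")
    k=cv2.dilate(rk.astype(np.uint8),np.ones((9,9)))>0
    rect(W[k&(Z>.042)&(Z<.055)],"blank/mid"); 
    if (k&(Z>.058)).any(): rect(W[k&(Z>.058)&(Z<.09)],"celltop")
    g=cv2.dilate(mk("gauge").astype(np.uint8),np.ones((9,9)))>0
    rect(W[g&(Z>.006)&(Z<.018)],"plate"); 
    H=W[g&(Z>.092)&(Z<.11)]; 
    y0=H[:,1].mean(); rect(H[H[:,1]>y0],"housL"); rect(H[H[:,1]<y0],"housR")
    rect(W[g&(Z>.048)&(Z<.06)],"stoptop"); 
    q=W[g&(Z>.03)&(Z<.06)]
    rect(q,"stop+plunger")
for n in ("cleaner","bearing","test_block","plunger","stop"):
    for c in ("top","scene"):
        r=nets.landmark_of(n,c)
        zz={"plunger":.042,"stop":.012}.get(n,0)
        print(n,c,[(round(x["p"],2),np.round(ray(c,x["xy"],zz)*1000).tolist()) for x in r[:2]])
E
python3 m.py
python3 - <<'E'
from h import *
from scipy.spatial.transform import Rotation as R
s=status.read_state(); print(s["time_s"],R.from_quat(s["tool_rot"]).as_matrix().round(3))
E
```

```text
top
racktop 989 c [ 498.5 -193.2] edges [(80.6, 149.16), (130.3, 59.16)] zmed 25.0
blank/mid 150 c [ 498.6 -193.3] edges [(40.6, 149.21), (96.7, 59.21)] zmed 48.8
celltop 156 c [ 516.9 -163.3] edges [(41.2, 147.71), (25.9, 57.71)] zmed 76.2
plate 3675 c [516.5 169.5] edges [(223.7, 173.9), (263.1, 83.9)] zmed 11.6
housL 774 c [527.9 238.8] edges [(93.1, 172.65), (60.5, 82.65)] zmed 99.7
housR 778 c [509.3  90.3] edges [(93.8, 173.22), (60.2, 83.22)] zmed 99.6
stoptop 195 c [541.6 131.8] edges [(139.3, 172.04), (151.6, 82.04)] zmed 53.5
stop+plunger 276 c [541.  134.1] edges [(141.8, 172.71), (155.2, 82.71)] zmed 51.9
scene
racktop 904 c [ 498.2 -190.8] edges [(84.3, 148.94), (131.0, 58.94)] zmed 24.9
blank/mid 189 c [ 497.9 -190.6] edges [(42.9, 148.79), (97.6, 58.79)] zmed 48.7
celltop 187 c [ 515.7 -160.5] edges [(42.5, 147.9), (26.8, 57.9)] zmed 76.0
plate 2154 c [500.4 172.8] edges [(240.0, 172.59), (237.9, 82.59)] zmed 12.4
housL 538 c [527.9 241.4] edges [(94.4, 171.86), (61.8, 81.86)] zmed 100.6
housR 584 c [509.1  91.9] edges [(95.3, 172.87), (59.7, 82.87)] zmed 100.5
stoptop 324 c [546.3 161.3] edges [(135.7, 170.48), (210.4, 80.48)] zmed 54.5
stop+plunger 690 c [546.1 162. ] edges [(140.6, 171.99), (210.5, 81.99)] zmed 47.4
cleaner top [(0.72, [546.0, 469.0, 0.0])]
cleaner scene [(0.58, [545.0, 450.0, 0.0])]
bearing top [(0.49, [721.0, -4.0, 0.0])]
bearing scene [(0.78, [716.0, 8.0, 0.0]), (0.72, [513.0, -156.0, 0.0])]
test_block top [(0.74, [496.0, -444.0, 0.0])]
test_block scene [(0.94, [503.0, -435.0, -0.0]), (0.45, [512.0, 188.0, 0.0])]
plunger top [(0.37, [542.0, 156.0, 42.0])]
plunger scene [(0.5, [539.0, 159.0, 42.0])]
stop top [(0.68, [539.0, 165.0, 12.0])]
stop scene [(0.78, [541.0, 166.0, 12.0])]
2.0 [[ 0.891  0.454  0.   ]
 [ 0.454 -0.891 -0.   ]
 [ 0.     0.    -1.   ]]
```

Run:
```python
from h import *
a=np.radians(-7.15); ex=np.array([np.cos(a),np.sin(a)]); ey=np.array([-ex[1],ex[0]])
o={"top":[.5186,.1646],"scene":[.5185,.1667]}
for c in ("top","scene"):
    W=cloud(c,np.load(f"{c}0.npy")); D=W[...,:2]-o[c]; gx,gy,Z=D@ex*1e3,D@ey*1e3,W[...,2]*1e3
    m=(abs(gy)<30)&(abs(gx)<110)
    for lo,hi in ((50,58),(44,50),(36,44),(28,36)):
        q=m&(Z>lo)&(Z<hi)
        print(c,lo,hi,q.sum(),np.percentile(gx[q],[0,5,50,95,100]).round(1),np.percentile(gy[q],[0,5,50,95,100]).round(1))
    q=m&(Z>30)&(Z<50)&(gx<np.percentile(gx[m&(Z>50)],2)-2)
    print(np.c_[gx[q],gy[q],Z[q]].round(0).tolist()[:25])
```

```text
top 50 58 165 [35.  47.8 67.2 85.6 96.5] [-18.4 -16.4  -1.7  16.3  17.7]
top 44 50 43 [24.9 27.1 50.6 93.  96.9] [-18.3 -16.8  -1.   11.1  12.7]
top 36 44 21 [24.8 24.8 52.  96.7 97. ] [-17.9 -17.9  -1.9   4.4   6.7]
top 28 36 5 [46.6 46.6 61.1 68.6 69.1] [-18.4 -18.4 -17.8   5.7  10.7]
[[44.0, 3.0, 44.0], [44.0, 0.0, 46.0], [41.0, 3.0, 44.0], [41.0, -0.0, 47.0], [42.0, -3.0, 44.0], [38.0, 2.0, 44.0], [38.0, -1.0, 46.0], [39.0, -3.0, 44.0], [36.0, -1.0, 46.0], [36.0, -4.0, 48.0], [33.0, 1.0, 47.0], [33.0, -1.0, 44.0], [33.0, -4.0, 44.0], [30.0, 4.0, 46.0], [30.0, 1.0, 47.0], [30.0, -2.0, 50.0], [31.0, -4.0, 44.0], [27.0, 7.0, 42.0], [27.0, 3.0, 46.0], [27.0, 1.0, 47.0], [27.0, -2.0, 46.0], [28.0, -4.0, 43.0], [28.0, -7.0, 45.0], [25.0, 2.0, 36.0], [25.0, -2.0, 43.0]]
scene 50 58 160 [27.8 48.9 68.7 86.1 91.1] [-17.8 -16.5  -1.8  16.1  19.2]
scene 44 50 52 [24.3 27.5 78.1 96.  96.9] [-18.5 -17.7  -2.6  10.2  15.9]
scene 36 44 40 [22.6 29.9 84.8 96.6 98.2] [-18.5 -18.   -9.   16.2  18. ]
scene 28 36 33 [27.9 50.1 80.8 86.9 87.1] [-18.3 -18.1 -15.8  14.4  15. ]
[[24.0, -4.0, 49.0], [25.0, 2.0, 48.0], [28.0, -6.0, 49.0], [27.0, -2.0, 47.0], [29.0, -0.0, 48.0], [29.0, 3.0, 47.0], [29.0, 7.0, 45.0], [23.0, -5.0, 40.0], [28.0, -5.0, 45.0], [30.0, -3.0, 46.0], [31.0, -1.0, 46.0], [32.0, 2.0, 47.0], [30.0, 6.0, 43.0], [28.0, -5.0, 41.0], [33.0, -4.0, 45.0], [32.0, -1.0, 43.0], [37.0, -0.0, 48.0], [37.0, 3.0, 47.0], [28.0, -1.0, 35.0], [36.0, -3.0, 45.0], [40.0, -2.0, 48.0]]
```

The manual's scale: turns go in shares of 2 pi rad. Converting my numbers, 31.3 degrees / 360 = 0.0869.

Emit:
send_rows([
  [0.088, 0.03, 0.025, 0, 0, 0, 0.0167],
  [0.088, 0.055, 0.055, 0, 0, 0, 0.0333],
  [0.088, 0.08, 0.09, -0.01, 0, 0, 0.05],
  [0.088, 0.1, 0.125, -0.02, 0, 0, 0.0667],
  [0.088, 0.12, 0.16, -0.03, 0, 0, 0.0833],
  [0.088, 0.14, 0.195, -0.04, 0, 0, 0.0869],
  [0.088, 0.155, 0.23, -0.05, 0, 0, 0.0869],
  [0.088, 0.17, 0.265, -0.05, 0, 0, 0.0869],
])

```text
time_s: 2.67
eef_pos: [0.4535, -0.2895, 0.1982]
tool_rot: [0.873, 0.487, -0.0, -0.001]
contact_force: [0.7, 0.4, -0.2]
width: 0.0881
grip_force: 0.0
```

Emit:
send_rows([
  [0.088, 0.017, 0.035, -0.01, 0, 0, 0],
  [0.088, 0.034, 0.07, -0.02, 0, 0, 0],
  [0.088, 0.05, 0.105, -0.035, 0, 0, 0],
  [0.088, 0.063, 0.13, -0.05, 0, 0, 0],
  [0.088, 0.063, 0.13, -0.06, 0, 0, 0],
  [0.088, 0.063, 0.13, -0.06, 0, 0, 0],
  [0.088, 0.063, 0.13, -0.06, 0, 0, 0],
])

```text
time_s: 3.25
eef_pos: [0.5158, -0.1629, 0.1394]
tool_rot: [0.874, 0.487, -0.001, -0.0]
contact_force: [-0.9, -0.6, -0.3]
width: 0.0881
grip_force: 0.0
```

```bash
cat > st.py <<'E'
from h import *
from scipy.spatial.transform import Rotation as R
def st():
    s=status.read_state(); m=R.from_quat(s["tool_rot"]).as_matrix()
    print(round(s["time_s"],2),"pos",np.round(s["eef_pos"]*1000 if hasattr(s["eef_pos"],'shape') else np.array(s["eef_pos"])*1000,1),"yang",np.degrees(np.arctan2(m[1,1],m[0,1])).round(2),"z",m[:,2].round(4),"F",np.round(s["contact_force"],2),"T",np.round(s["ft_torque"],2),"w",s["width"],s["grip_force"])
    return s
if __name__=="__main__": st()
E
python3 - <<'E'
from st import *
st()
p,d=eyes.read_camera("scene"); cv2.imwrite("pics/s1.png",cv2.resize(p[100:280,150:390,::-1],(800,600),interpolation=cv2.INTER_CUBIC))
E
```

```text
3.25 pos [ 515.8 -162.9  139.4] yang -31.76 z [-1.7e-03 -9.0e-04 -1.0e+00] F [-0.87 -0.57 -0.34] T [-0.04 -0.05  0.05] w 0.088060367535128 0.0
```

View pics/s1.png

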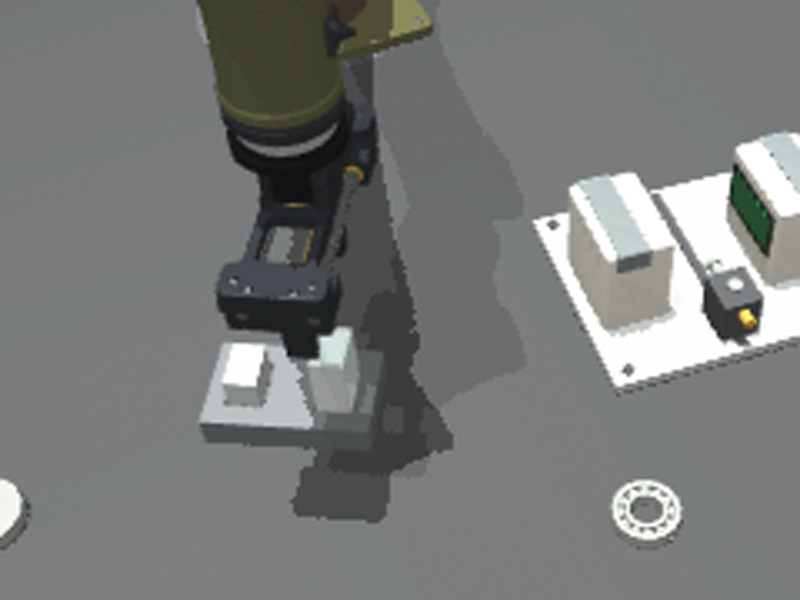

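The gripper is aligned above the cell, with the near finger at crop (300,345) just in front of the cell top at (330,340). Now I descend and close.

Emit:
send_rows([
  [0.088, 0, 0, -0.025, 0, 0, 0],
  [0.088, 0, 0, -0.05, 0, 0, 0],
  [0.088, 0, 0, -0.07, 0, 0, 0],
  [0.088, 0, 0, -0.083, 0, 0, 0],
  [0.088, 0, 0, -0.0885, 0, 0, 0],
  [0.088, 0, 0, -0.0885, 0, 0, 0],
  [0.088, 0, 0, -0.0885, 0, 0, 0],
])

```text
time_s: 3.88
eef_pos: [0.5167, -0.1633, 0.052]
tool_rot: [0.874, 0.486, 0.0, 0.001]
contact_force: [-0.0, 0.8, 0.5]
width: 0.0881
grip_force: 0.0
```

```bash
python3 st.py
```

```text
3.88 pos [ 516.7 -163.3   52. ] yang -31.83 z [ 1.e-03 -8.e-04 -1.e+00] F [-0.02  0.83  0.47] T [-0.03 -0.08  0.  ] w 0.08810274049197236 0.0
```

Emit:
send_rows([
  [0.05, 0, 0, 0, 0, 0, 0],
  [0.045, 0, 0, 0, 0, 0, 0],
  [0.035, 0, 0, 0, 0, 0, 0],
  [0.035, 0, 0, 0, 0, 0, 0],
  [0.035, 0, 0, 0, 0, 0, 0],
  [0.035, 0, 0, 0, 0, 0, 0],
  [0.035, 0, 0, 0, 0, 0, 0],
  [0.035, 0, 0, 0, 0, 0, 0],
], newtons=25)

```text
time_s: 4.55
eef_pos: [0.5165, -0.162, 0.0513]
tool_rot: [0.873, 0.487, -0.0, 0.0]
contact_force: [-0.1, -0.2, 1.3]
width: 0.0398
grip_force: 25.0
```

```bash
python3 st.py
```

```text
4.55 pos [ 516.5 -162.    51.3] yang -31.72 z [-0.e+00 -1.e-04 -1.e+00] F [-0.1  -0.15  1.31] T [0.02 0.01 0.01] w 0.03979557996748611 24.996173735708
```

Emit:
send_rows([
  [0.035, 0, 0, 0.01, 0, 0, 0],
  [0.035, 0, 0, 0.03, 0, 0, 0],
  [0.035, 0, 0, 0.055, 0, 0, 0],
  [0.035, 0, 0, 0.08, 0, 0, 0],
  [0.035, 0, 0, 0.105, 0, 0, 0],
  [0.035, 0, 0, 0.12, 0, 0, 0],
  [0.035, 0, 0, 0.125, 0, 0, 0],
  [0.035, 0, 0, 0.125, 0, 0, 0],
])

```text
time_s: 5.22
eef_pos: [0.5171, -0.1623, 0.1777]
tool_rot: [0.874, 0.487, 0.001, 0.001]
contact_force: [-0.4, -0.9, -1.6]
width: 0.0401
grip_force: 25.0
```

```bash
python3 st.py
```

```text
5.22 pos [ 517.1 -162.3  177.7] yang -31.74 z [ 2.7e-03 -7.0e-04 -1.0e+00] F [-0.38 -0.89 -1.63] T [ 0.02 -0.02  0.03] w 0.04009961131515138 24.99668131582439
```

Converted, 24.6 degrees / 360 = 0.0683.

Emit:
send_rows([
  [0.035, -0.001, 0.01, 0, 0, 0, 0.0056],
  [0.035, -0.002, 0.03, 0, 0, 0, 0.0139],
  [0.035, -0.004, 0.055, 0, 0, 0, 0.0222],
  [0.035, -0.006, 0.085, 0, 0, 0, 0.0333],
  [0.035, -0.008, 0.115, 0, 0, 0, 0.0444],
  [0.035, -0.01, 0.145, 0, 0, 0, 0.0556],
  [0.035, -0.012, 0.175, 0, 0, 0, 0.0639],
  [0.035, -0.014, 0.205, 0, 0, 0, 0.0683],
])

```text
time_s: 5.88
eef_pos: [0.5008, 0.0451, 0.1748]
tool_rot: [0.748, 0.664, -0.001, -0.001]
contact_force: [0.9, -0.2, -1.5]
width: 0.0399
grip_force: 25.0
```

Emit:
send_rows([
  [0.035, -0.002, 0.03, 0, 0, 0, 0],
  [0.035, -0.004, 0.06, 0, 0, 0, 0],
  [0.035, -0.006, 0.09, 0, 0, 0, 0],
  [0.035, -0.008, 0.11, 0, 0, 0, 0],
  [0.035, -0.009, 0.122, 0, 0, 0, 0],
  [0.035, -0.009, 0.1255, 0, 0, 0, 0],
  [0.035, -0.009, 0.1255, 0, 0, 0, 0],
  [0.035, -0.009, 0.1255, 0, 0, 0, 0],
])

```text
time_s: 6.55
eef_pos: [0.4933, 0.1667, 0.1757]
tool_rot: [0.75, 0.661, -0.001, 0.0]
contact_force: [-0.3, -0.1, -1.1]
width: 0.0394
grip_force: 25.0
```

Run:
```python
from st import *
s=st()
a=np.radians(-7.15); ex=np.array([np.cos(a),np.sin(a)]); ey=np.array([-ex[1],ex[0]])
D=np.array(s["eef_pos"])[:2]-[.5185,.1656]; print("gauge xy mm",D@ex*1e3,D@ey*1e3)
for c in ("top","scene"):
    p,d=eyes.read_camera(c); r=nets.cut_out("cell",c)
    W=cloud(c,d)
    if c=="scene": cv2.imwrite("pics/s2.png",cv2.resize(p[60:240,260:500,::-1],(800,600),interpolation=cv2.INTER_CUBIC))
    for x in r[:2]:
        q=W[x["mask"]&(d>0)]; print(c,x["p"],np.round(x["box"]),np.percentile(q*1e3,[5,50,95],axis=0).round(0).tolist())
```

```text
6.55 pos [493.3 166.7 175.7] yang -7.2 z [-0.0012 -0.002  -1.    ] F [-0.26 -0.1  -1.12] T [-0.05 -0.07 -0.03] w 0.03941328147246479 24.99646184965968
gauge xy mm -25.13439014572466 -2.077132744283698
scene 0.61 [358. 133.  11.  26.] [[476.0, 152.0, 136.0], [501.0, 155.0, 160.0], [514.0, 169.0, 196.0]]
scene 0.37 [145. 258.  28.  24.] [[476.0, -458.0, 1.0], [503.0, -433.0, 14.0], [525.0, -407.0, 17.0]]
```

View pics/s2.png

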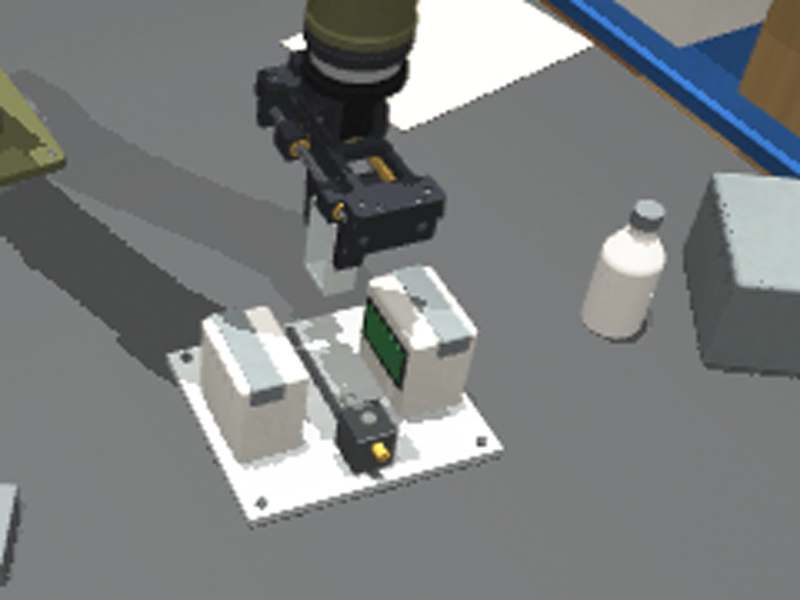

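The cell hangs upright above the slot, with its bottom at crop (330,285), and clears both housings. Lowering it into the gap.

Emit:
send_rows([
  [0.035, 0, 0.001, -0.01, 0, 0, 0],
  [0.035, 0, 0.001, -0.03, 0, 0, 0],
  [0.035, 0, 0.001, -0.055, 0, 0, 0],
  [0.035, 0, 0.001, -0.08, 0, 0, 0],
  [0.035, 0, 0.001, -0.095, 0, 0, 0],
  [0.035, 0, 0.001, -0.102, 0, 0, 0],
  [0.035, 0, 0.001, -0.102, 0, 0, 0],
  [0.035, 0, 0.001, -0.102, 0, 0, 0],
])

```text
time_s: 7.42
eef_pos: [0.4936, 0.1694, 0.0742]
tool_rot: [0.75, 0.662, -0.0, 0.0]
contact_force: [-0.5, -0.1, -0.6]
width: 0.0394
grip_force: 25.0
```

Emit:
send_rows([
  [0.035, 0, 0, 0, 0, 0, 0],
  [0.035, 0, 0, 0, 0, 0, 0],
  [0.035, 0, 0, 0, 0, 0, 0],
])

```text
time_s: 7.67
eef_pos: [0.4941, 0.1697, 0.0751]
tool_rot: [0.75, 0.662, 0.001, 0.0]
contact_force: [0.8, -0.4, -1.1]
width: 0.0396
grip_force: 25.0
```

Run:
```python
from st import *
a=np.radians(-7.15); ex=np.array([np.cos(a),np.sin(a)]); ey=np.array([-ex[1],ex[0]])
for c,o in (("top",[.5186,.1646]),("scene",[.5185,.1667])):
    s=st(); D=np.array(s["eef_pos"])[:2]-[.5185,.1656]; print("gauge xy mm",D@ex*1e3,D@ey*1e3)
    p,d=eyes.read_camera(c); W=cloud(c,d); D=W[...,:2]-o; gx,gy,Z=D@ex*1e3,D@ey*1e3,W[...,2]*1e3
    q=(gx>-60)&(gx<5)&(abs(gy)<30)&(Z>25)&(Z<62); print(c,q.sum(),[np.percentile(v[q],[2,10,50,90,98]).round(1) for v in (gx,gy,Z)] if q.any() else 0)
    if c=="scene": cv2.imwrite("pics/s3.png",cv2.resize(p[90:210,290:450,::-1],(800,600),interpolation=cv2.INTER_CUBIC))
```

```text
7.67 pos [494.1 169.7  75.1] yang -7.14 z [ 1.8e-03  8.0e-04 -1.0e+00] F [ 0.8  -0.39 -1.08] T [ 0.02 -0.06  0.  ] w 0.03962337469283309 24.99669731128961
gauge xy mm -24.667974968376576 1.0062976473952545
top 0 0
7.72 pos [494.  169.6  75. ] yang -7.14 z [ 1.5e-03  7.0e-04 -1.0e+00] F [-0.28 -0.04 -0.64] T [-0.04 -0.08 -0.03] w 0.03973253198419222 24.99659825116396
gauge xy mm -24.761125275992462 0.9207875414452111
scene 102 [array([-43.5, -37.5,  -8.1,  -4.8,  -3.5]), array([-12.8, -12.2, -10.6,   8.1,  13.9]), array([31.9, 34.1, 46. , 57.9, 61.4])]
```

View pics/s3.png

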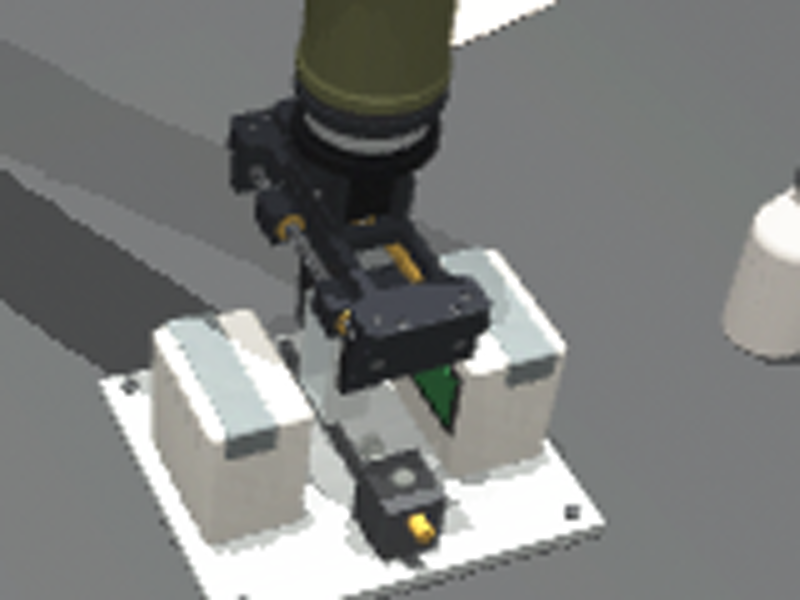

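The cell sits midway in the gap, face at about gx −5 mm and plunger nose at about +25 mm. Sliding towards the plunger, slowly near the end.

Emit:
send_rows([
  [0.035, 0.005, -0.0006, 0, 0, 0, 0],
  [0.035, 0.01, -0.0012, 0, 0, 0, 0],
  [0.035, 0.015, -0.0019, 0, 0, 0, 0],
  [0.035, 0.02, -0.0025, 0, 0, 0, 0],
  [0.035, 0.023, -0.0029, 0, 0, 0, 0],
  [0.035, 0.025, -0.0031, 0, 0, 0, 0],
  [0.035, 0.025, -0.0031, 0, 0, 0, 0],
  [0.035, 0.025, -0.0031, 0, 0, 0, 0],
])

```text
time_s: 8.43
eef_pos: [0.5184, 0.1663, 0.0741]
tool_rot: [0.75, 0.662, -0.0, -0.0]
contact_force: [0.6, 0.2, -0.8]
width: 0.0398
grip_force: 25.0
```

```bash
cat > f.py <<'E'
from st import *
F=[];T=[]
for i in range(6):
    eyes.read_camera("top"); s=status.read_state(); F.append(s["contact_force"]); T.append(s["ft_torque"])
st(); print("meanF",np.mean(F,0).round(2),"sd",np.std(F,0).round(2),"T",np.mean(T,0).round(3))
E
python3 f.py
```

```text
8.73 pos [518.3 166.5  74.2] yang -7.11 z [-1.e-04 -1.e-04 -1.e+00] F [ 0.35 -0.37 -1.72] T [-0.01 -0.1   0.03] w 0.039662825300457755 24.996605487540364
meanF [ 0.09 -0.33 -1.65] sd [0.41 0.32 0.31] T [-0.02  -0.067  0.007]
```

Mean Fx is about 0.1 N, so no contact yet. Moving on in 1 mm steps.

Emit:
send_rows([
  [0.035, 0.001, -0.0001, 0, 0, 0, 0],
  [0.035, 0.002, -0.0002, 0, 0, 0, 0],
  [0.035, 0.003, -0.0004, 0, 0, 0, 0],
  [0.035, 0.004, -0.0005, 0, 0, 0, 0],
  [0.035, 0.005, -0.0006, 0, 0, 0, 0],
  [0.035, 0.006, -0.0007, 0, 0, 0, 0],
  [0.035, 0.006, -0.0007, 0, 0, 0, 0],
  [0.035, 0.006, -0.0007, 0, 0, 0, 0],
])

```text
time_s: 9.4
eef_pos: [0.5241, 0.1657, 0.0742]
tool_rot: [0.75, 0.662, -0.0, -0.0]
contact_force: [-1.5, 0.3, -0.4]
width: 0.0399
grip_force: 25.0
```

```bash
python3 f.py
```

```text
9.7 pos [524.3 165.6  74.2] yang -7.12 z [-3.e-04 -2.e-04 -1.e+00] F [-1.81  0.44 -1.07] T [0.04 0.3  0.08] w 0.04014933754747758 24.997510774992406
meanF [-1.3   0.44 -0.52] sd [0.26 0.31 0.49] T [0.023 0.309 0.007]
```

Contact: about 1.4 N, and the moment about y has stepped. Pressing 3 mm further.

Emit:
send_rows([
  [0.035, 0.001, -0.0001, 0, 0, 0, 0],
  [0.035, 0.002, -0.0002, 0, 0, 0, 0],
  [0.035, 0.003, -0.0004, 0, 0, 0, 0],
  [0.035, 0.003, -0.0004, 0, 0, 0, 0],
  [0.035, 0.003, -0.0004, 0, 0, 0, 0],
  [0.035, 0.003, -0.0004, 0, 0, 0, 0],
  [0.035, 0.003, -0.0004, 0, 0, 0, 0],
  [0.035, 0.003, -0.0004, 0, 0, 0, 0],
])

```text
time_s: 10.37
eef_pos: [0.5274, 0.1653, 0.0742]
tool_rot: [0.75, 0.662, -0.0, -0.0]
contact_force: [-2.3, 0.7, -0.2]
width: 0.04
grip_force: 25.0
```

```bash
python3 f.py
python3 - <<'E'
from st import *
p,d=eyes.read_camera("scene"); W=cloud("scene",d)
a=np.radians(-7.15); ex=np.array([np.cos(a),np.sin(a)]); ey=np.array([-ex[1],ex[0]])
D=W[...,:2]-[.5185,.1667]; gx,gy,Z=D@ex*1e3,D@ey*1e3,W[...,2]*1e3
q=(gx>0)&(gx<40)&(abs(gy)<16)&(Z>52)&(Z<62); print(q.sum(),[np.percentile(v[q],[5,50,95]).round(1) for v in (gx,gy,Z)])
cv2.imwrite("pics/s4.png",cv2.resize(p[90:210,290:450,::-1],(800,600),interpolation=cv2.INTER_CUBIC))
E
```

```text
10.67 pos [527.4 165.2  74.2] yang -7.13 z [-1.e-04 -1.e-04 -1.e+00] F [-3.3   0.54 -1.43] T [0.03 0.59 0.05] w 0.039849968296603464 24.998659039847553
meanF [-2.56  0.03 -1.43] sd [0.51 0.65 0.26] T [0.008 0.559 0.002]
18 [array([ 2.6, 19.6, 29.3]), array([-12.9, -11.5,  -6. ]), array([53. , 56.8, 61.3])]
```

View pics/s4.png

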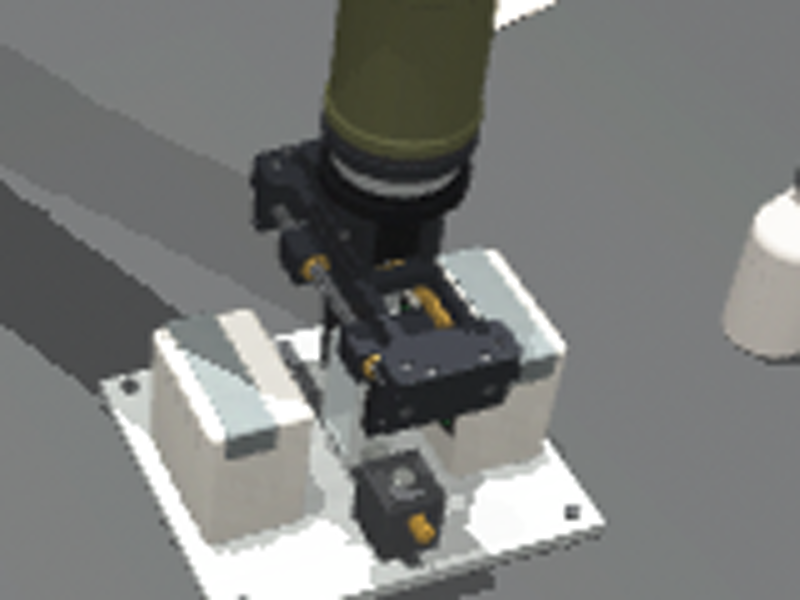

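The cell stands upright against the plunger at about 2.6 N. It is clear of the housings and the fingertips are above the stop block, so I'm handing in.

```bash
python3 -c "
from rig import order; print(order.job_done())"
```

```text
the job is handed in; nothing more can be done
None
```

The job is handed in, with no verdict returned: at the last reading the cell was upright between the lenses, gripped at 25 N by its frosted ends and pressing the plunger with about 2.6 N; it took about 11 s.

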